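# Hang the tube carrier between its neighbours

## Robot

A 6-joint arm with a two-finger parallel gripper is mounted at the origin on the work surface. World frame = base frame: x ahead of the robot, y to its left, z up, the work surface at z = 0. Lengths are in m, angles in rad, forces in N, time in s.
With the tool pointing down it reaches from about 0.35 to 0.725 m from the base axis. Payload 4.3 kg.
Tool frame: the origin (TCP) lies at the very end of the fingers, on their centre line; the grasp point (between the pads) lies 19 mm behind it (robot.pinch_z is the distance from the TCP to the grasp point, in m); z points along the fingers, y is the direction in which the jaws open and shut (so a half turn about z gives the same grasp; the last joint's range is limited). The gripper opens to 85 mm and grips with 20 to 120 N. Pads are 22 mm wide; open, the fingers measure 114 mm over their backs; the gripper's body (76 mm by 85 mm) begins 54 mm behind the grasp point. The pads swing forward as they close: fully open they stand 13 mm farther back than shut.
Start: joints at [-1.406, 0.377, 0.081, 1.274, 0, 1.46], TCP at [0.156, -0.553, 0.231] pointing down, gripper open.
Joint ranges: [-2.72, 2.72], [-0.84, 1.66], [-1.02, 1.22], [-1.77, 2.12], [-1.37, 1.28], [-3.14, 3.14]. Speed limits (rad/s): [2.57, 2.57, 3.14, 3.14, 3.14, 3.14].

## Interface

Orientations are given as a unit quaternion [x, y, z, w].
In Python, from rig import robot gives the robot as it stands.
- The arm moves only by the tool play_rows, never from a script. Its argument "increments" is a list of rows, each a list of 4 numbers: the shift along the world's x, y, z in cm, then the turn about the world's z in degrees. A call has exactly 10 rows; each row shifts and turns the pose as measured when the row begins; what a row does not reach is not made up. A row lasts 1/10 s, in which the tool goes at most 50 mm and 8.59 degrees, less where a joint would pass 70% of its speed; a pose out of reach is approached as far as the arm can. A call with a gripper value outside its range is refused whole. "hand" is the finger opening in cm, from 0 to 8.54, set as the call begins (left out, the last holds). The fingers move at their own pace and stop on an object; "force" is the grip in N (left out, the last holds). Time passes only in rows, so rows that do not move let the fingers close, or fill a call up. It gives the time, the measured TCP pose, the force and the opening at its end, in the units of the state.
- robot.read_state(): the state, without advancing time (a new reading comes with each control period).
- robot.snapshot(name): name is "side" or "top" or "wrist"; returns the picture (480x640x3 uint8, blue, green, red); there is no depth.
- robot.calibration(name): a dict with "mtx" (3x3 intrinsics, pixels), "R" (3x3) and "t" (3): a world point X has camera coordinates R X + t; the wrist camera has in their place "mount" (4x4, takes a point from camera to tool coordinates, whose origin is the TCP and whose axes are the flange's). Camera axes: x right, y down, z forward; pixel columns grow to the right and rows downward; lengths in m; the calibration is good to about 2 mm. A picture is of the moment at which its call begins: read the wrist's pose just before it. calibration takes no time and is no camera call.
- robot.sign_off(): hands the job in, once; it reports no verdict.
The state is a dict: "time": time; "joint_pos": joint angles; "joint_velocities": joint speeds; "joint_efforts": joint torques, N m; "ee_pos": TCP position; "tool_rot": TCP orientation; "contact_force": force on the tool from outside, world axes, zero at the start; "torque": the same for the moment, N m; "finger_gap": finger opening in m.
Only numpy, scipy, OpenCV 4.12 (cv2) and the standard library are available. Lean on these libraries where they do the work, as an engineer would, in place of code of your own. Each camera call takes 0.05 s, during which the arm holds its last target. There are 200 camera calls.

## Task

Hang the small two-tube carrier on the rail between the two wide carriers, with its narrow hook dropped fully into the rail's notch. The wide carriers hang too close together: first slide them apart along the rail to make room, but leave both hanging on it. Do not drop the carrier, and leave it hanging straight, at rest and released.

Things in the scene. Friction and masses are not known exactly. Their poses are not given: they have to be found in the camera images.
- carrier: small white carrier, two yellow-capped tubes, starts standing upright on the table. Origin: centre of its underside; z up, +x the way its hook points. 52 mm wide (y), 38 deep (x), side walls 140 tall, about 0.13 kg. Origin height when the hook lies on the rail's top edge: 80 mm; when home in the notch: 72 mm.
- carrier_fin (a point): middle of the small carrier's upright grip fin, 14 mm in +x and 162 mm above its origin; fin 10 mm thick in x, 24 mm wide in y, from 138 to 186 mm above the origin. Pinch it across its thickness, clear of the hook below.
- carrier_hook (a point): middle of the underside of the small carrier's hook plate, 27 mm in +x and 130 mm above its origin; bears on the rail. Hook 16 mm wide in y, plate 8 mm thick, room inside 16 mm in x (8 each way from here), then a 5 mm thick tip reaching 20 mm below this point.
- wide_a: left one (+y of the stand) of two equal wide white carriers with three tubes, hanging on the stand's -x side by a 50 mm wide hook. Origin: centre of underside, 80 mm above the table; +x the way its hook points. 60 mm wide: flat side walls at y = -30 and 30, x -19 to 13, up to 140 mm above the origin. 0.18 kg, loose; slides on the rail if pushed.
- wide_b: right one (-y of the stand) of the two wide carriers, same as the left. Hook underside 130 mm above the origin, 13 mm room inside. The wide hooks ride over the notch. At the start the facing sides of the two are only 38 to 48 mm apart.
- stand: fixed stand. Origin on the table under its middle; y along the rail, +x away from the carriers, which hang at its -x side, hooks to +x. Two posts 217 mm tall, inner faces at y = -128 and 128, join the rail and a lower bar (z 91 to 105 mm, 10 mm thick) that keeps the carriers upright.
- rail_mid (a point): stand's middle at the rail's top edge, 210 mm up; axes as the stand's. Rail: flat steel bar 10 mm thick in x, 25 tall. One notch in its top edge, 20 mm wide in y, 8 deep, for the 16 mm hook. Rail sits shifted, so the notch's middle is anywhere up to 12 mm to either side (y) of this point: feel for it with the hook, or look.

How it is judged:
On the way:
1. the wide carriers are slid apart: at least 54 mm between their facing sides (horizontal distance between wide_a and wide_b above 0.114 m), for 0.1 s.
At the end, for the whole second after the job is handed in: Small carrier released, at rest, its hook in the notch (underside 197 to 205.5 mm up, on the rail, within 20 mm of the stand's middle), within 0.15 rad of upright and 0.25 of square. Both wide carriers at rest, still hanging (origin 74 to 88 mm up, tilt below 0.15 rad) (z of carrier_hook in the frame of stand between 0.197 and 0.2055 m and x of carrier_hook in the frame of stand between -0.007 and 0.007 m and y of carrier_hook in the frame of stand between -0.02 and 0.02 m and angle between each of carrier, wide_a, wide_b's own z axis and vertical below 0.15 rad and angle between the x axis of carrier and the x axis of stand, either way round below 0.25 rad and linear speed of each of carrier, wide_a, wide_b below 0.03 m/s and contact force between the fingers and carrier below 0.1 N and height (world z) of wide_a between 0.074 and 0.088 m and x of wide_a in the frame of stand between -0.034 and -0.018 m and height (world z) of wide_b between 0.074 and 0.088 m and x of wide_b in the frame of stand between -0.034 and -0.018 m); the robot touches nothing.
It fails at once if a wide carrier is dislodged from the rail (origin below 66 or above 100 mm, or tilted more than 0.4 rad) ((height (world z) of wide_a below 0.066 m or height (world z) of wide_a above 0.1 m or angle between wide_a's own z axis and vertical above 0.4 rad) or (height (world z) of wide_b below 0.066 m or height (world z) of wide_b above 0.1 m or angle between wide_b's own z axis and vertical above 0.4 rad)).
It fails at once if the small carrier is dropped (faster than 0.6 m/s while no finger touches it) or tips over beyond 0.7 rad ((linear speed of carrier above 0.6 m/s and contact force between the fingers and carrier below 0.05 N) or angle between carrier's own z axis and vertical above 0.7 rad).
It also fails if it takes over 72 s, if anything falls off the work surface, if the arm or the gripper's body presses on something with over 40 N, if the wrist force passes 120 N, or if a joint passes its speed limit or range.

## Working session

There is one attempt and no reset: what is moved stays moved. The work goes in short steps, Python scripts to look and compute and a tool call to move; the robot and the scene stay as the last step left them, time stands still between calls to the robot, and variables do not carry over. Pictures are saved under pics/ and viewed, on a budget of 10 in all, crops included, one or two more only if the job needs it, and the job is handed in when it is done.

Besides the shell and the picture viewer there is one more tool, called after "Call:" by a JSON object that holds its "name" and its "arguments". play_rows: Moves the arm, as the interface text tells. Its arguments: {"type":"object","properties":{"increments":{"type":"array","items":{"type":"array","items":{"type":"number"}}},"hand":{"type":"number"},"force":{"type":"number"}},"required":["increments"]}

```bash
mkdir -p pics; ls; python3 - <<'E'
from rig import robot
import cv2,numpy as np
s=robot.read_state();print(s)
ims=[robot.snapshot(n) for n in("side","top")]
for n,i in zip(("side","top"),ims): cv2.imwrite(f"pics/{n}0.png",i)
for n in("side","top","wrist"):print(n,robot.calibration(n))
E
```

```text
pics
{'time': 0.0, 'joint_pos': array([-1.40628511e+00,  3.78062656e-01,  7.96298607e-02,  1.27440411e+00,
       -2.67750201e-05,  1.46049899e+00]), 'joint_velocities': array([ 0.00152174,  0.00083309,  0.00151397, -0.00091242,  0.00178485,
        0.00020217]), 'joint_efforts': array([-2.35855323e-04, -4.63604808e+01,  2.69877023e+01,  2.09128694e-02,
       -1.01392325e-04, -5.69088243e-07]), 'ee_pos': array([ 0.15592446, -0.55277206,  0.23036265]), 'tool_rot': array([ 9.90574358e-01,  1.36972264e-01, -4.10361301e-05, -1.01955204e-03]), 'contact_force': array([-0.9042001 ,  0.06952424, -0.32156628]), 'torque': array([-0.0222853 , -0.02489769,  0.00151622]), 'finger_gap': 0.08515866725574943}
side {'mtx': array([[534.55902893,   0.        , 313.40200367],
       [  0.        , 534.55902893, 239.50554465],
       [  0.        ,   0.        ,   1.        ]]), 'R': array([[-0.90003682, -0.43577315, -0.00595707],
       [-0.29254217,  0.61422935, -0.7328993 ],
       [ 0.32303685, -0.65789366, -0.68031105]]), 't': array([0.47304879, 0.27297283, 0.66545972])}
top {'mtx': array([[438.936
[... 163 characters left out ...]
4, -0.99916712, -0.03391978],
       [-0.98172172,  0.02867401, -0.18814956],
       [ 0.18896548,  0.02903203, -0.98155448]]), 't': array([-0.01012244,  0.52695638,  0.69103497])}
wrist {'mtx': array([[342.02875158,   0.        , 320.79909862],
       [  0.        , 342.02875158, 241.04839267],
       [  0.        ,   0.        ,   1.        ]]), 'mount': array([[ 4.07087557e-04, -9.63604493e-01, -2.67331658e-01,
         6.72461358e-02],
       [ 9.99998936e-01,  1.78174210e-05,  1.45855594e-03,
        -1.91724141e-04],
       [-1.40070790e-03, -2.67331967e-01,  9.63603475e-01,
        -1.43332628e-01],
       [ 0.00000000e+00,  0.00000000e+00,  0.00000000e+00,
         1.00000000e+00]])}
```

View pics/side0.png

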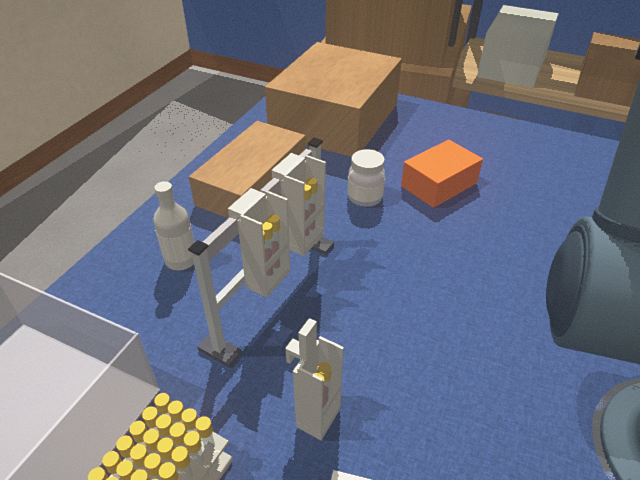

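View pics/top0.png

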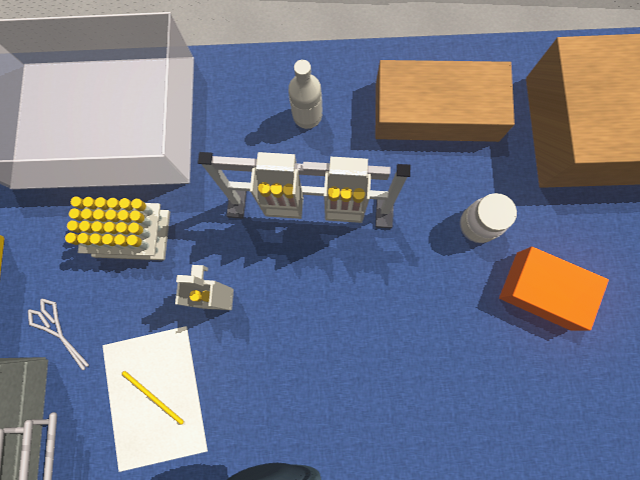

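The side view shows the stand (post tops about (200,248) and (315,143)) with two wide carriers, and the small carrier at (318,380) with its hook pointing at the stand. The top view shows post caps at (206,158) and (403,170), wide hooks at (276,160) and (347,165), and the small carrier's fin at about (198,272).

```bash
cat > h.py <<'E'
from rig import robot
import numpy as np, cv2
from scipy.spatial.transform import Rotation as Ro
C={n:robot.calibration(n) for n in("side","top","wrist")}
def ray(n,px,st=None):
    c=C[n]; d=np.linalg.inv(c["mtx"])@[px[0],px[1],1]
    if n=="wrist":
        T=np.eye(4);T[:3,:3]=Ro.from_quat(st["tool_rot"]).as_matrix();T[:3,3]=st["ee_pos"];T=T@c["mount"]
        return T[:3,3],T[:3,:3]@d
    return -c["R"].T@c["t"],c["R"].T@d
def onz(n,px,z,st=None):
    o,d=ray(n,px,st);return o+d*(z-o[2])/d[2]
def proj(n,X,st=None):
    c=C[n];X=np.asarray(X,float)
    if n=="wrist":
        T=np.eye(4);T[:3,:3]=Ro.from_quat(st["tool_rot"]).as_matrix();T[:3,3]=st["ee_pos"];T=np.linalg.inv(T@c["mount"]);p=T[:3,:3]@X+T[:3,3]
    else: p=c["R"]@X+c["t"]
    p=c["mtx"]@p;return p[:2]/p[2]
def tri(pa,pb):
    (o1,d1),(o2,d2)=ray("side",pa),ray("top",pb)
    s=np.linalg.lstsq(np.c_[d1,-d2],o2-o1,rcond=None)[0]
    a,b=o1+s[0]*d1,o2+s[1]*d2
    return (a+b)/2,np.linalg.norm(a-b)
E
python3 - <<'E'
from h import *
t=cv2.imread("pics/top0.png")
a=cv2.resize(t[140:230,190:420],None,fx=3.4,fy=3.4,interpolation=cv2.INTER_CUBIC)
b=cv2.resize(t[255:320,165:245],None,fx=4,fy=4,interpolation=cv2.INTER_CUBIC)
s=cv2.imread("pics/side0.png");c=cv2.resize(s[310:370,280:350],None,fx=4.3,fy=4.3)
o=np.zeros((306+270,790,3),np.uint8);o[:a.shape[0],:a.shape[1]]=a;o[306:306+260,:320]=b;o[306:306+258,330:330+301]=c
cv2.imwrite("pics/c1.png",o)
for p in[(206,158),(403,170)]:print(onz("top",p,.217))
# carrier fin
print(onz("top",(198,268),.186),onz("top",(197,285),.14))
E
```

```text
[0.62030594 0.117176   0.217     ]
[ 0.59363506 -0.14856662  0.217     ]
[0.47373273 0.13332945 0.186     ] [0.45538361 0.14800776 0.14      ]
```

View pics/c1.png

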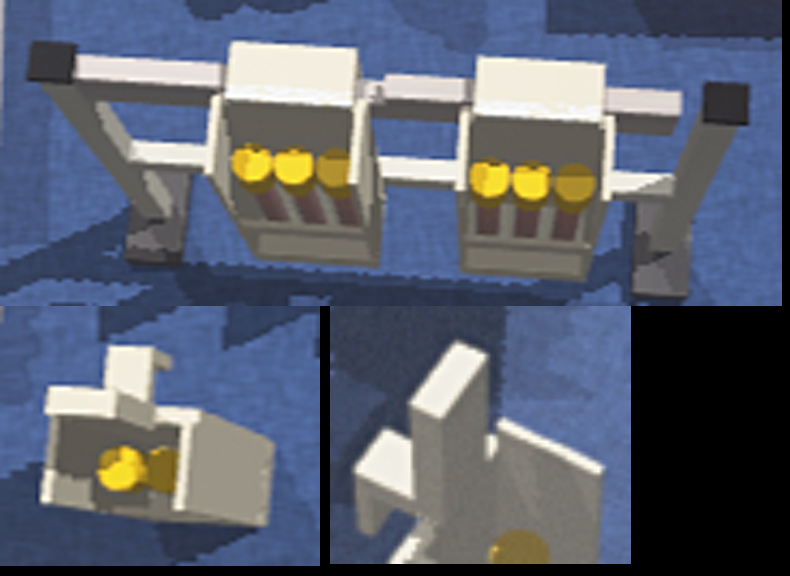

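```bash
python3 - <<'E'
from h import *
S=lambda x,y:(280+(x-330)/4.3,310+(y-306)/4.3)
for p in[(412,400),(460,342),(488,352),(440,417),(450,378)]:print("fin",onz("side",S(*p),.186).round(4))
B=lambda x,y:(165+x/4,255+(y-306)/4)
for p in[(108,347),(152,347)]:print("fintop",onz("top",B(*p),.186).round(4))
for p in[(43,503),(48,388),(200,408),(180,510)]:print("wall",onz("top",B(*p),.14).round(4))
A=lambda x,y:(190+x/3.4,140+y/3.4)
for n,p,z in[("notchR",(384,88),.21),("aTL",(230,42),.218),("aTR",(357,47),.218),("bTL",(478,57),.218),("bTR",(606,64),.218),("a right front wall",(380,265),.08),("b left",(460,270),.08),
 ("capL",(52,62),.217),("capR",(726,104),.217),("railL",(75,68),.21),("railR",(682,104),.21)]:print(n,onz("top",A(*p),z).round(4))
for n in("side","top"):print(ray(n,(0,0))[0])
E
```

```text
fin [0.4633 0.1619 0.186 ]
fin [0.4605 0.1399 0.186 ]
fin [0.4526 0.1398 0.186 ]
fin [0.4545 0.1636 0.186 ]
fin [0.4577 0.1515 0.186 ]
fintop [0.4778 0.1418 0.186 ]
fintop [0.4774 0.1265 0.186 ]
wall [0.4281 0.1785 0.14  ]
wall [0.4702 0.1782 0.14  ]
wall [0.4613 0.1215 0.14  ]
wall [0.4243 0.1281 0.14  ]
notchR [ 0.6069 -0.0146  0.21  ]
aTL [0.6254 0.0463 0.218 ]
aTR [ 0.6214 -0.0046  0.218 ]
bTL [ 0.6155 -0.0526  0.218 ]
bTR [ 0.6107 -0.103   0.218 ]
a right front wall [ 0.5675 -0.0041  0.08  ]
b left [ 0.5638 -0.0425  0.08  ]
capL [0.62   0.1181 0.217 ]
capR [ 0.5928 -0.1492  0.217 ]
railL [0.62   0.1107 0.21  ]
railR [ 0.596  -0.1331  0.21  ]
[0.29064938 0.47627577 0.65559919]
[ 0.38651316 -0.04528612  0.77709173]
```

Call:
{"name": "play_rows", "arguments": {"increments": [[1, 1, 2, 4], [2.5, 3, 2, 4], [2.5, 3, 1.5, 4], [2.5, 3, 1.5, 4], [2.5, 3, 1, 4], [2.5, 3, 0, 4], [2.5, 3, 0, 4], [2.5, 3, 0, 4], [2.5, 3, 0, 4], [2.5, 3, 0, 4]], "hand": 0}}

```text
time: 1.1
ee_pos: [0.3936, -0.2626, 0.3076]
tool_rot: [0.88, 0.475, -0.002, -0.005]
contact_force: [0.6, -1.1, -0.6]
finger_gap: -0.0001
```

Call:
{"name": "play_rows", "arguments": {"increments": [[2.3, 2.8, 0, 3.3], [2.3, 2.8, 0, 3.3], [2.3, 2.8, 0, 3.3], [2.3, 2.8, 0, 3.3], [2.3, 2.8, 0, 3.3], [2.3, 2.8, 0, 3.3], [2.3, 2.8, 0, 3.3], [2.3, 2.8, 0, 3.3], [0.8, 1.3, 0, 1], [0, 0, 0, 0]]}}

```text
time: 2.1
ee_pos: [0.5916, -0.0093, 0.3021]
tool_rot: [0.733, 0.68, -0.006, -0.008]
contact_force: [0.1, -0.8, 0.5]
finger_gap: 0.0003
```

```bash
python3 - <<'E'
from h import *
s=robot.read_state();print(s["ee_pos"],s["tool_rot"])
cv2.imwrite("pics/w1.png",robot.snapshot("wrist"))
R=Ro.from_quat(s["tool_rot"]).as_matrix();print(np.degrees(np.arctan2(R[1,0],R[0,0])))
for n,X in[("mid",(.6064,-.0155,.21)),("notchR",(.6069,-.0146,.21)),("aTR",(.6214,-.0046,.218)),("bTL",(.6155,-.0526,.218))]:print(n,proj("wrist",X,s))
E
```

```text
[ 0.59158214 -0.00931068  0.30213693] [ 0.73279443  0.68037697 -0.00606833 -0.00791683]
85.75043984951354
mid [344.99668127 250.93682681]
notchR [345.62330166 249.69769402]
aTR [366.53045118 237.82358965]
bTL [360.90373171 302.19027849]
```

View pics/w1.png

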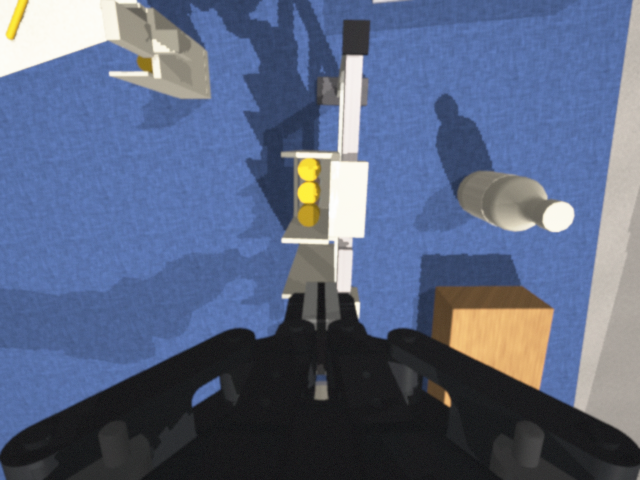

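The wrist picture agrees with the top view: wide_a's hook corner is at (366,238) as predicted, and the notch's -y edge is at about (345,249). Next I go down into the gap.

Call:
{"name": "play_rows", "arguments": {"increments": [[-0.6, -1.6, 0, -1.5], [0, 0, 0, 0], [0, 0, -1.5, 0], [0, 0, -1.5, 0], [0, 0, -1.5, 0], [0, 0, -1, 0], [0, 0, -0.5, 0], [0, 0, 0, 0], [0, 0, 0, 0], [0, 0, 0, 0]]}}

```text
time: 3.15
ee_pos: [0.5795, -0.0384, 0.2442]
tool_rot: [0.749, 0.663, -0.006, -0.006]
contact_force: [0.2, 0.2, 0.7]
finger_gap: -0.0002
```

Call:
{"name": "play_rows", "arguments": {"increments": [[0.6, 1.3, 0, 1.0], [0, 0, 0, 0], [0, 0, 0, 0], [0, 0, 0, 0], [0, 0, 0, 0], [0, 0, 0, 0], [0, 0, 0, 0], [0, 0, 0, 0], [0, 0, 0, 0], [0, 0, 0, 0]]}}

```text
time: 4.15
ee_pos: [0.5872, -0.0237, 0.2457]
tool_rot: [0.742, 0.67, -0.005, -0.005]
contact_force: [-0.6, -0.8, -0.3]
finger_gap: 0.0002
```

Call:
{"name": "play_rows", "arguments": {"increments": [[-0.2, -0.1, -0.5, 0], [0, 0, -0.8, 0], [0, 0, -0.8, 0], [0, 0, -0.8, 0], [0, 0, -0.8, 0], [0, 0, -0.8, 0], [0, 0, -0.6, 0], [0, 0, 0, 0], [0, 0, 0, 0], [0, 0, 0, 0]]}}

```text
time: 5.15
ee_pos: [0.5839, -0.0247, 0.1885]
tool_rot: [0.742, 0.67, -0.006, -0.006]
contact_force: [-0.6, 0.4, 0.6]
finger_gap: -0.0003
```

Call:
{"name": "play_rows", "arguments": {"increments": [[0.03, 0.3, 0, 0], [0.04, 0.4, 0, 0], [0.04, 0.4, 0, 0], [0.04, 0.4, 0, 0], [0.04, 0.4, 0, 0], [0.04, 0.4, 0, 0], [0.04, 0.4, 0, 0], [0.04, 0.4, 0, 0], [0.04, 0.4, 0, 0], [0, 0, 0, 0]]}}

```text
time: 6.15
ee_pos: [0.5883, 0.0132, 0.1899]
tool_rot: [0.742, 0.67, -0.006, -0.005]
contact_force: [-0.6, 0.2, -0.4]
finger_gap: 0.0003
```

Call:
{"name": "play_rows", "arguments": {"increments": [[0.04, 0.4, 0, 0], [0.04, 0.4, 0, 0], [0.04, 0.4, 0, 0], [0, 0, 0, 0], [0, 0, 0, 0], [-0.05, -0.5, 0, 0], [-0.05, -0.5, 0, 0], [-0.05, -0.5, 0, 0], [0, 0, 0, 0], [0, 0, 0, 0]]}}

```text
time: 7.15
ee_pos: [0.5883, 0.0096, 0.1901]
tool_rot: [0.743, 0.67, -0.005, -0.005]
contact_force: [0.4, 0.5, 0.7]
finger_gap: 0.0002
```

Call:
{"name": "play_rows", "arguments": {"increments": [[0, 0, 1, 0], [0, 0, 2, 0], [0, 0, 2.5, 0], [0, 0, 2.5, 0], [0, 0, 2, 0], [-1, 1, 0, 0], [-3, 3, 0, 0], [-3, 3, 0, 0], [-3, 3, 0, 0], [0, 0, 0, 0]], "hand": 4}}

```text
time: 8.15
ee_pos: [0.4754, 0.115, 0.2899]
tool_rot: [0.743, 0.669, -0.01, -0.012]
contact_force: [0.4, 0.2, 0.7]
finger_gap: 0.0399
```

```bash
python3 - <<'E'
from h import *
s=robot.read_state();print(s["ee_pos"])
w=robot.snapshot("wrist");t=robot.snapshot("top");sd=robot.snapshot("side")
cv2.imwrite("pics/t2.png",t);cv2.imwrite("pics/s2.png",sd);cv2.imwrite("pics/w2.png",w)
o=np.zeros((600,790,3),np.uint8)
a=cv2.resize(t[140:230,190:420],None,fx=3.4,fy=3.4,interpolation=cv2.INTER_CUBIC);o[:306,:782]=a
o[310:310+288,:384]=cv2.resize(w,(384,288));o[310:598,390:774]=cv2.resize(sd,(384,288));cv2.imwrite("pics/c2.png",o)
E
```

```text
[0.47538275 0.11504574 0.28991204]
```

View pics/c2.png

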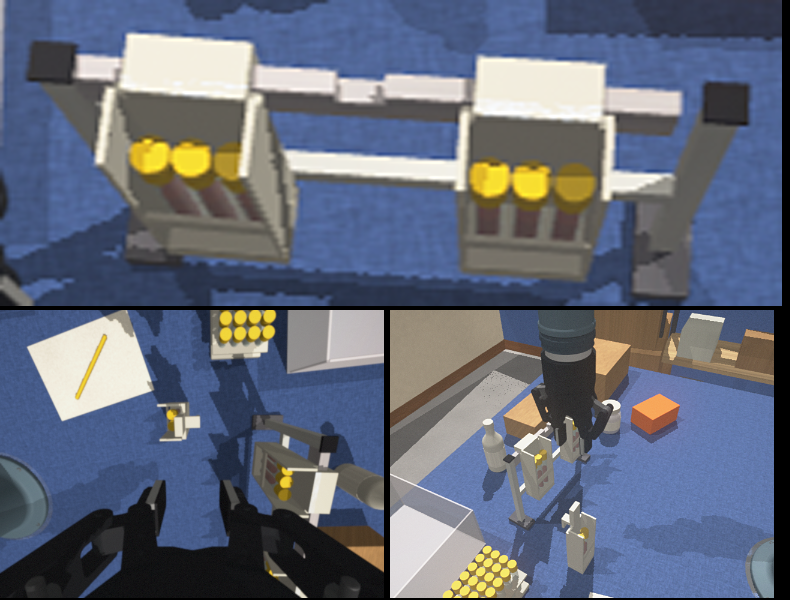

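Wide_a is slid aside and both wide carriers are still hanging. The notch shows clearly in the top crop, between x=336 and 384 at y≈83.

```bash
python3 - <<'E'
from h import *
A=lambda x,y:(190+x/3.4,140+y/3.4)
c=np.array([.6064,-.0155]);M=np.array([[.995,-.1012],[.1012,.995]])
for n,p,z in[("nL",(336,81),.21),("nR",(384,86),.21),("aR",(253,41),.218),("bL",(478,57),.218)]:
  X=onz("top",A(*p),z);print(n,X.round(4),(M@(X[:2]-c)).round(4))
w=cv2.imread("pics/w2.png");cv2.imwrite("pics/w2c.png",cv2.resize(w[140:240,240:360],None,fx=6,fy=6,interpolation=cv2.INTER_CUBIC))
E
```

```text
nL [0.6106 0.0047 0.21  ] [0.0021 0.0205]
nR [ 0.6078 -0.0146  0.21  ] [0.0013 0.001 ]
aR [0.6255 0.037  0.218 ] [0.0137 0.0542]
bL [ 0.6155 -0.0526  0.218 ] [ 0.0128 -0.036 ]
```

View pics/w2c.png

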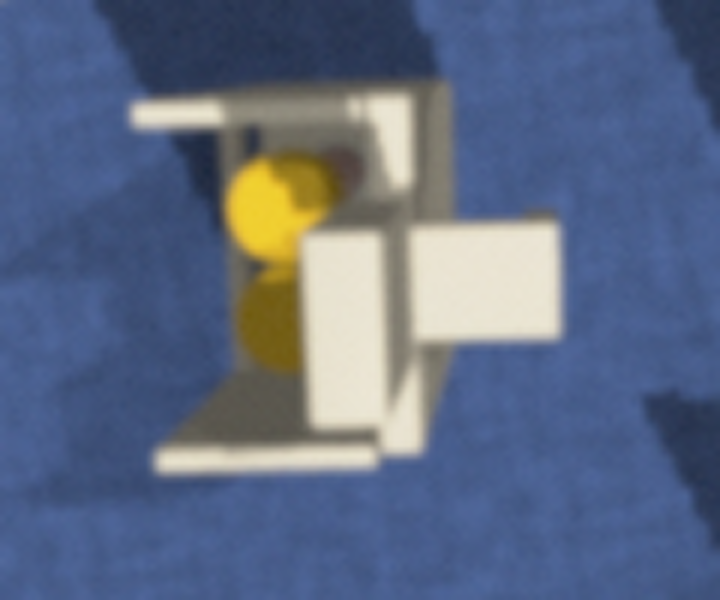

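The fin top is at crop (302–388, 230–430), with the hook plate to its right (412–562, 222–342).

```bash
python3 - <<'E'
from h import *
s=robot.read_state();print(s["ee_pos"]);
P=lambda x,y:(240+x/6,140+y/6)
F=np.array([onz("wrist",P(*p),.186,s) for p in[(302,230),(383,230),(388,430),(310,430)]]);print(F.round(4),F.mean(0))
H=np.array([onz("wrist",P(*p),.138,s) for p in[(412,222),(560,222),(562,340),(412,342)]]);print(H.round(4))
W=np.array([onz("wrist",P(*p),.14,s) for p in[(130,115),(155,462)]]);print(W.round(4))
R=Ro.from_quat(s["tool_rot"]).as_matrix();print(R.round(3),np.degrees(np.arctan2(R[1,1],R[0,1])))
f=lambda a,b:np.degrees(np.arctan2(*(b-a)[[1,0]]))
print(f(F[3],F[0])-90,f(F[2],F[1])-90,f(H[0],H[1]),f(H[3],H[2]),f(W[1],W[0])-90)
E
```

```text
[0.47956839 0.1121467  0.28981016]
[[0.4596 0.1597 0.186 ]
 [0.4692 0.1587 0.186 ]
 [0.4669 0.1347 0.186 ]
 [0.4574 0.1357 0.186 ]] [0.46331029 0.1471989  0.186     ]
[[0.4694 0.1554 0.138 ]
 [0.4903 0.1532 0.138 ]
 [0.489  0.1365 0.138 ]
 [0.4674 0.1384 0.138 ]]
[[0.4321 0.1744 0.14  ]
 [0.4281 0.1252 0.14  ]]
[[ 0.108  0.994 -0.027]
 [ 0.994 -0.108  0.003]
 [-0.    -0.027 -1.   ]] -6.189122275059751
-5.2183581218850605 -5.481105012920935 -6.03792623603828 -5.187977687072241 -4.585118203227637
```

Call:
{"name": "play_rows", "arguments": {"increments": [[-0.6, 1.2, -0.5, 0.9], [-0.8, 1.5, -1, 0], [-0.6, 1.1, -1.5, 0], [0, 0, -1.5, 0], [0, 0, -1.5, 0], [0, 0, -1, 0], [0, 0, 0, 0], [0, 0, 0, 0], [0, 0, 0, 0], [0, 0, 0, 0]]}}

```text
time: 9.3
ee_pos: [0.4624, 0.1512, 0.2144]
tool_rot: [0.741, 0.672, -0.009, -0.011]
contact_force: [-0.0, 0.1, 0.2]
finger_gap: 0.0395
```

Call:
{"name": "play_rows", "arguments": {"increments": [[-0.3, -0.1, -0.5, 0], [0, 0, -1, 0], [0, 0, -1, 0], [0, 0, -1, 0], [0, 0, -1, 0], [0, 0, -1, 0], [0, 0, -0.8, 0], [0, 0, -0.4, 0], [0, 0, 0, 0], [0, 0, 0, 0]]}}

```text
time: 10.3
ee_pos: [0.4587, 0.15, 0.1413]
tool_rot: [0.741, 0.672, -0.009, -0.011]
contact_force: [0.2, 0.5, 1.0]
finger_gap: 0.0399
```

Call:
{"name": "play_rows", "arguments": {"increments": [[0, 0, 0.5, 0], [0, 0, 0, 0], [0, 0, 0, 0], [0, 0, 0, 0], [0, 0, 0, 0], [0, 0, 0, 0], [0, 0, 0, 0], [0, 0, 0, 0], [0, 0, 0, 0], [0, 0, 0, 0]]}}

```text
time: 11.3
ee_pos: [0.4602, 0.1502, 0.1485]
tool_rot: [0.741, 0.672, -0.007, -0.01]
contact_force: [0.8, -0.5, 0.6]
finger_gap: 0.04
```

Call:
{"name": "play_rows", "arguments": {"increments": [[0, 0, 0, 0], [0, 0, 0, 0], [0, 0, 0, 0], [0, 0, 0, 0], [0, 0, 0, 0], [0, 0, 0, 0], [0, 0, 0, 0], [0, 0, 0, 0], [0, 0, 0, 0], [0, 0, 0, 0]], "hand": 0, "force": 40}}

```text
time: 12.3
ee_pos: [0.4604, 0.1502, 0.1485]
tool_rot: [0.741, 0.672, -0.007, -0.01]
contact_force: [0.1, -0.6, 0.4]
finger_gap: 0.0092
```

Call:
{"name": "play_rows", "arguments": {"increments": [[0, 0, 0.5, 0], [0, 0, 1.5, 0], [0, 0, 2.5, 0], [0, 0, 2.5, 0], [0, 0, 2.5, 0], [0, 0, 2, 0], [0, 0, 1, 0], [0, -1, 0, 0], [0, -1.5, 0, 0], [0, -1.5, 0, 0]]}}

```text
time: 13.3
ee_pos: [0.4562, 0.1087, 0.2762]
tool_rot: [0.739, 0.673, -0.01, -0.012]
contact_force: [0.3, -0.1, -1.0]
finger_gap: 0.0096
```

Call:
{"name": "play_rows", "arguments": {"increments": [[0.3, -1.5, 0, 0], [0.5, -1.5, 0, 0], [0.5, -1.5, 0, 0], [0.5, -1.5, 0, 0], [0.5, -1.5, 0, 0], [0.5, -1.2, 0, 0], [0.3, -0.7, 0, 0], [0, 0, 0, 0], [0, 0, 0, 0], [0, 0, 0, 0]]}}

```text
time: 14.3
ee_pos: [0.4818, 0.0053, 0.2664]
tool_rot: [0.741, 0.671, -0.017, -0.017]
contact_force: [-1.0, -0.0, -0.2]
finger_gap: 0.0092
```

Call:
{"name": "play_rows", "arguments": {"increments": [[0, 0.2, 1.0, 0], [0, 0, 1, 0], [0.5, 0, 0.2, 0], [1, -0.1, 0.2, 0], [1.5, -0.1, 0.2, 0], [1.5, -0.15, 0.2, 0], [1.5, -0.15, 0.2, 0], [1.5, -0.15, 0.1, 0], [1, -0.1, 0, 0], [0.5, 0, 0, 0]]}}

```text
time: 15.3
ee_pos: [0.5782, 0.0029, 0.3046]
tool_rot: [0.739, 0.674, -0.014, -0.014]
contact_force: [0.2, -0.5, -1.0]
finger_gap: 0.0097
```

Call:
{"name": "play_rows", "arguments": {"increments": [[0, 0, 0, 0], [0, 0, 0, 0], [0, 0, 0, 0], [0, 0, 0, 0], [0, 0, 0, 0], [0, 0, 0, 0], [0, 0, 0, 0], [0, 0, 0, 0], [0, 0, 0, 0], [0, 0, 0, 0]]}}

```text
time: 16.3
ee_pos: [0.5773, 0.0035, 0.3056]
tool_rot: [0.739, 0.674, -0.014, -0.014]
contact_force: [0.1, 0.3, -1.1]
finger_gap: 0.0096
```

```bash
python3 - <<'E'
from h import *
s=robot.read_state();print(s["ee_pos"])
t=robot.snapshot("top");sd=robot.snapshot("side")
cv2.imwrite("pics/t3.png",t);cv2.imwrite("pics/s3.png",sd)
o=np.zeros((600,790,3),np.uint8)
o[:270,:690]=cv2.resize(t[140:230,190:420],None,fx=3,fy=3,interpolation=cv2.INTER_CUBIC)
o[272:572,:600]=cv2.resize(sd[140:290,180:480],None,fx=2,fy=2,interpolation=cv2.INTER_CUBIC);cv2.imwrite("pics/c3.png",o)
R=Ro.from_quat(s["tool_rot"]).as_matrix();print(R.round(3),np.degrees(np.arctan2(R[1,1],R[0,1])))
E
```

```text
[0.57725508 0.0034821  0.30560641]
[[ 0.092  0.995 -0.039]
 [ 0.996 -0.092  0.002]
 [-0.001 -0.039 -0.999]] -5.259405844647025
```

View pics/c3.png

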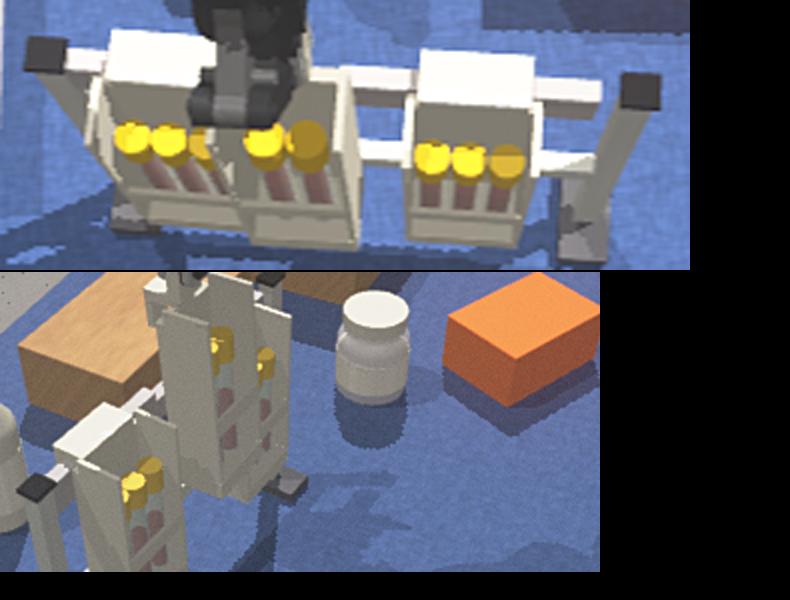

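Call:
{"name": "play_rows", "arguments": {"increments": [[0.4, -0.3, -0.3, 0], [0.5, -0.3, -0.5, 0], [0.5, -0.2, -0.5, 0], [0.4, 0, -0.7, 0], [0, 0, -0.7, 0], [0, 0, -0.7, 0], [0, 0, -0.3, 0], [0, 0, 0, 0], [0, 0, 0, 0], [0, 0, 0, 0]]}}

```text
time: 17.4
ee_pos: [0.5963, -0.0052, 0.2637]
tool_rot: [0.739, 0.674, -0.015, -0.015]
contact_force: [0.2, -0.2, -1.3]
finger_gap: 0.0095
```

```bash
python3 - <<'E'
from h import *
s=robot.read_state();print(s["ee_pos"],s["tool_rot"])
sd=robot.snapshot("side");t=robot.snapshot("top")
cv2.imwrite("pics/s4.png",sd)
R=Ro.from_quat(s["tool_rot"]).as_matrix()
# carrier frame from tool: x=tool y, z=-tool z ; tcp is at (14,0,148.5) mm
Rc=np.c_[R[:,1],-np.cross(R[:,1],R[:,2])*-1*-1,-R[:,2]];Rc[:,1]=np.cross(Rc[:,2],Rc[:,0])
g=lambda p:s["ee_pos"]+Rc@(np.array(p)-[14,0,148.5])/1000
c=np.array([.6064,-.0155]);M=np.array([[.995,-.1012],[.1012,.995]])
h=g((27,0,130));print("hook",h,M@(h[:2]-c))
o=cv2.resize(sd[120:230,200:330],None,fx=6,fy=5.4,interpolation=cv2.INTER_CUBIC)
for p in[(40,8,138),(40,-8,138),(40,8,110),(19,8,138),(40,-8,110)]:
  q=proj("side",g(p));print(p,((q-[200,120])*[6,5.4]).round())
  
cv2.imwrite("pics/c4.png",o)
E
```

```text
[ 0.59628356 -0.00523666  0.26365555] [ 0.73864415  0.67377117 -0.01456818 -0.01499963]
hook [ 0.60844541 -0.00638089  0.24462846] [0.00111232 0.00928051]
(40, 8, 138) [270. 256.]
(40, -8, 138) [314. 223.]
(40, 8, 110) [286. 351.]
(19, 8, 138) [349. 279.]
(40, -8, 110) [328. 318.]
```

View pics/c4.png

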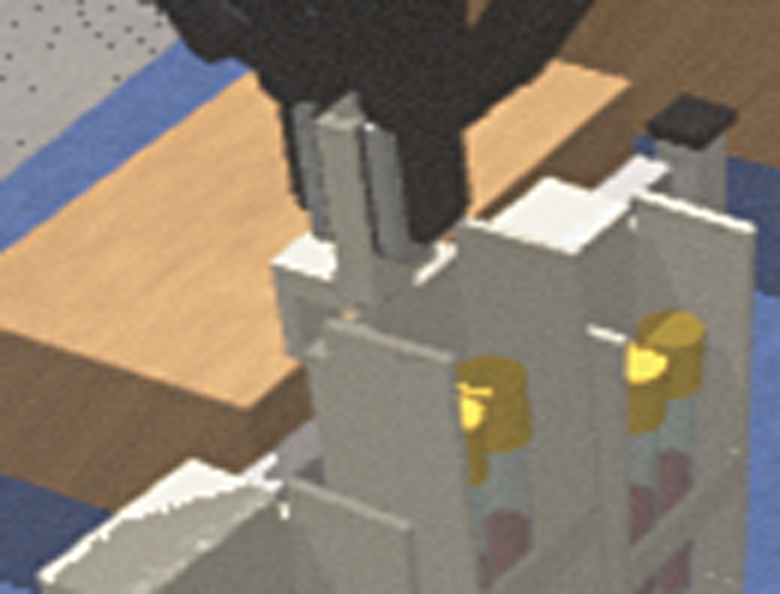

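The hook corner is at (273,262), against a predicted (270,256), so the grasp is where I expected within about 1 mm. Now I lower it, feeling for contact.

Call:
{"name": "play_rows", "arguments": {"increments": [[0.0, 0.1, -0.3, 0], [0, 0, -0.4, 0], [0, 0, -0.4, 0], [0, 0, -0.4, 0], [0, 0, -0.4, 0], [0, 0, -0.4, 0], [0, 0, -0.2, 0], [0, 0, 0, 0], [0, 0, 0, 0], [0, 0, 0, 0]]}}

```text
time: 18.5
ee_pos: [0.5964, -0.0042, 0.2367]
tool_rot: [0.739, 0.674, -0.014, -0.015]
contact_force: [-0.3, -0.6, -0.3]
finger_gap: 0.0098
```

Call:
{"name": "play_rows", "arguments": {"increments": [[0, 0, -0.2, 0], [0, 0, -0.2, 0], [0, 0, -0.2, 0], [0, 0, -0.2, 0], [0, 0, -0.1, 0], [0, 0, 0, 0], [0, 0, 0, 0], [0, 0, 0, 0], [0, 0, 0, 0], [0, 0, 0, 0]]}}

```text
time: 19.5
ee_pos: [0.5968, -0.0042, 0.2275]
tool_rot: [0.739, 0.674, -0.014, -0.014]
contact_force: [0.5, 0.2, -1.2]
finger_gap: 0.0096
```

Call:
{"name": "play_rows", "arguments": {"increments": [[0, 0, -0.1, 0], [0, 0, -0.1, 0], [0, 0, -0.1, 0], [0, 0, -0.1, 0], [0, 0, -0.1, 0], [0, 0, 0, 0], [0, 0, 0, 0], [0, 0, 0, 0], [0, 0, 0, 0], [0, 0, 0, 0]]}}

```text
time: 20.5
ee_pos: [0.5968, -0.0042, 0.222]
tool_rot: [0.739, 0.674, -0.014, -0.014]
contact_force: [0.2, 0.1, -0.8]
finger_gap: 0.0098
```

Call:
{"name": "play_rows", "arguments": {"increments": [[0, 0, -0.1, 0], [0, 0, -0.1, 0], [0, 0, 0, 0], [0, 0, 0, 0], [0, 0, 0, 0], [0, 0, 0, 0], [0, 0, 0, 0], [0, 0, 0, 0], [0, 0, 0, 0], [0, 0, 0, 0]]}}

```text
time: 21.5
ee_pos: [0.5971, -0.0042, 0.221]
tool_rot: [0.739, 0.674, -0.013, -0.014]
contact_force: [0.1, -1.1, 0.9]
finger_gap: 0.0097
```

Call:
{"name": "play_rows", "arguments": {"increments": [[0, 0, 0, 0], [0, 0, 0, 0], [0, 0, 0, 0], [0, 0, 0, 0], [0, 0, 0, 0], [0, 0, 0, 0], [0, 0, 0, 0], [0, 0, 0, 0], [0, 0, 0, 0], [0, 0, 0, 0]], "hand": 3}}

```text
time: 22.5
ee_pos: [0.5973, -0.0043, 0.2209]
tool_rot: [0.739, 0.674, -0.013, -0.014]
contact_force: [-0.0, 0.8, -0.8]
finger_gap: 0.03
```

Call:
{"name": "play_rows", "arguments": {"increments": [[0, 0, 0.5, 0], [0, 0, 1, 0], [0, 0, 1.5, 0], [0, 0, 2, 0], [0, 0, 2, 0], [0, 0, 2, 0], [0, 0, 2, 0], [-1, 0, 1, 0], [-3, 0, 0, 0], [-3, 0, 0, 0]]}}

```text
time: 23.5
ee_pos: [0.5269, -0.0045, 0.3499]
tool_rot: [0.739, 0.674, -0.012, -0.012]
contact_force: [0.0, 0.4, 1.2]
finger_gap: 0.0299
```

Call:
{"name": "play_rows", "arguments": {"increments": [[-4, -2, 0, 0], [-4, -2, 0, 0], [-3, -2, 0, 0], [-2, -2, 0, 0], [-1, -1, 0, 0], [0, 0, 0, 0], [0, 0, 0, 0], [0, 0, 0, 0], [0, 0, 0, 0], [0, 0, 0, 0]]}}

```text
time: 24.5
ee_pos: [0.3743, -0.093, 0.3518]
tool_rot: [0.737, 0.675, -0.011, -0.01]
contact_force: [-0.4, -0.7, -0.4]
finger_gap: 0.0302
```

```bash
python3 - <<'E'
from h import *
print(robot.read_state()["ee_pos"])
t=robot.snapshot("top");sd=robot.snapshot("side")
o=np.zeros((600,790,3),np.uint8)
o[:270,:690]=cv2.resize(t[140:230,190:420],None,fx=3,fy=3,interpolation=cv2.INTER_CUBIC)
o[272:592,:480]=cv2.resize(sd[130:290,180:420],None,fx=2,fy=2,interpolation=cv2.INTER_CUBIC);cv2.imwrite("pics/c5.png",o)
# hook at home: predicted fin/hook corners in the side crop
c=np.array([.6064,-.0155]);M=np.array([[.995,-.1012],[.1012,.995]])
def pr(n,x,y,z):
  q=proj(n,[*(c+M.T@[x,y]),z]);return ((q-[190,140])*3).round() if n=="top" else ((q-[180,130])*2+[0,272]).round()
for lab,z0 in(("home",.072),("on edge",.080)):
  print(lab,[pr("side",x,.0107+y,z0+z) for x,y,z in((-.018,.012,.186),(-.008,-.012,.186),(.013,.008,.138),(-.046,.026,.14))])
  print([pr("top",x,.0107+y,z0+z) for x,y,z in((-.018,.012,.186),(-.018,-.012,.186),(.013,.008,.138))])
E
```

```text
[ 0.37430332 -0.0929745   0.35177455]
home [array([165., 359.]), array([174., 335.]), array([136., 400.]), array([193., 442.])]
[array([276.,  74.]), array([333.,  78.]), array([303.,  49.])]
on edge [array([164., 348.]), array([173., 325.]), array([135., 390.]), array([192., 432.])]
[array([274.,  67.]), array([332.,  71.]), array([301.,  42.])]
```

View pics/c5.png

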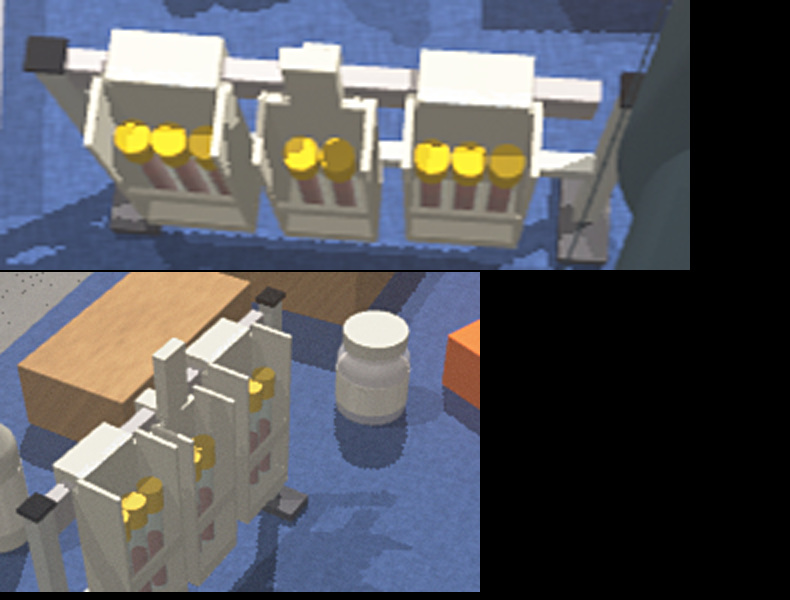

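The small carrier hangs straight between the two wide ones. Its hook corner is at about (136,402) in the side crop, which fits "home" (row 400) and not "on the edge" (row 390).

```bash
python3 -c "
from rig import robot
print(robot.sign_off())"
```

```text
the job is handed in; nothing more can be done
None
```

The small carrier is hanging in the rail's notch, released, and I have handed the job in. It took about 25 s of the 72 s allowed.

- **Making room:** I slid wide_a about 42 mm along the rail with closed fingers. Wide_b did not need to move. The gap between their facing sides is about 80 mm by camera, against the 54 mm needed, and both were still hanging on the rail.
- **Hanging the carrier:** I gripped it by its fin and moved it in from the front, between the two wide carriers. I lowered it at the notch position found by camera (about +11 mm along the rail from the stand's middle). It went in on the first try; contact was light and came with the hook underside at about 202 mm. I then opened the fingers and drew the arm well clear.
- **Last checks:** In the side picture the hook corner was at row 402. I expected row 400 if it was home in the notch and row 390 if it was only on the rail's edge. All three carriers looked upright.
- **Not measured:** I judged "at rest" and the final tilt by eye from that last picture.
- **Small disagreements:** The tool tilted by up to about 0.05 rad while carrying, and the pose drifted by up to about a centimetre between some moves. I corrected position before the insertion; the tilt stayed small. No check failed.

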